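# Show the tube carrier to the inspection camera through the mirror

### The job

Hang the grey tube carrier on the hook by the slot in its handle, with its green mark facing away from the hook's post, and let go of it. Then turn the sprung mirror by its blue handle until the camera sees the green mark in the mirror (the yellow pointer then points straight at the mark), and finish while still holding the handle there with the fingers, because the mirror springs back if released. Do not touch the mirror's glass or the yellow pointer, and leave the jar, the dish and the tube rack where they are.

Things in the scene. Friction and masses are not known exactly. Their poses are not given: they have to be found in the camera images.
- carrier: loose grey plastic carrier, 0.2 kg, 60 (x) x 84 (y) x 142 (z) mm; origin at the centre of its underside. An upright plate 8 mm thick (x) and 74 mm wide (y) stands in its middle. At the top of the plate a solid band from z = 102 to 142 mm is the grip; below the band is an open slot, 46 mm wide (y) and 40 mm high (z = 62 to 102 mm), through which the hook goes along x. Low down (below z = 62 mm) sit four capped vials and a white panel in front and behind
- carrier_grip (a point): point in the carrier's handle band, on its middle plane, 130 mm above the underside and 28 mm above the slot's upper edge (12 mm below the band's top); same axes as the carrier: x across the 8 mm thickness, the marked front towards -x. Pinch the band across x no deeper than the slot's upper edge, so that the fingertips stay clear of the hook
- carrier_mark (a point): centre of the green disc, 40 mm across, on the carrier's front (-x) panel, 30 mm in front of the plate's middle plane and 30 mm above the underside
- hookstand: fixed steel stand; origin at the foot of its post (16 mm thick, on a base 110 mm across). From the post's top a level round rod, 8 mm thick, runs along the stand's -x for 100 mm at height 183 mm (its upper side at 187 mm) and ends in a small upturned tip whose top is at 197 mm
- hook_seat (a point): point on the upper side of the hook's rod, 48 mm out from the post: where the slot's upper edge of the carrier should rest; axes as the stand's. Hung right, the carrier's x points like the stand's x, the mark faces away from the post, and the carrier's underside is 85 mm above the table
- viewstand: fixed stand with the mirror and the camera; origin on the mirror's upright turning axis at table level, base 110 mm across. The black camera (46 mm, top at 138 mm) is 150 mm along the stand's +x and looks level along -x at the mirror's centre, 115 mm above the table
- mirror (a joint): turning angle of the mirror about the upright axis, rad; 0 at rest against a stop, grows anticlockwise seen from above, up to 1.08. At 0 the mirror's normal is 5 degrees anticlockwise of the stand's +x. A spring of 0.25 N m/rad, preloaded by 0.075 N m, returns it to 0
- mirror_glass (a point): round mirror, 70 mm across; origin at its centre on the turning axis, 115 mm up; x is its reflecting normal
- handle (a point): blue upright pin, 16 mm thick and 50 mm of it standing free on the end of the mirror's lever, 90 mm behind the axis (opposite to the normal) and swinging with the mirror; origin on the pin's middle line, 195 mm above the table; the pin's top is at 213 mm, the lever's upper side at 163 mm; nothing else of the stand is higher than the lever. x points from the pin to the turning axis
- pointer: yellow pointer, 95 mm long, under the mirror; origin on the turning axis, 40 mm up; x points along it. It is geared to turn twice as far as the mirror, so it always points the way the camera looks after the mirror: the camera sees the mark when the mark lies straight ahead of the pointer (seen from above). At rest it is 10 degrees anticlockwise of the stand's +x
- jar: loose clear jar with red cap, 58 mm across, 85 mm high; origin under its centre; to be left alone
- dish: loose closed glass dish, 92 mm across, 17 mm high; origin under its centre; to be left alone
- tube_rack: loose grey rack with capped tubes, 200 (x) x 66 (y) x 93 mm high; origin under its centre; to be left alone
Not all that is in view belongs to the job. Leave any purple look-alike of the carrier alone. What is shaped like the hookstand but pink or red is not meant.

How it is judged:
By the outcome, as a careful person would: the job done as asked, in the order asked, and still so for the second after the job is handed in, while the arm keeps its last pose, push and grip.
It also fails if it takes over 58 s, if anything falls off the work surface, if the arm or the gripper's body presses on something with over 40 N, if the wrist force passes 120 N, or if a joint passes its speed limit or range.

### The arm

A 6-joint arm with a two-finger parallel gripper is mounted at the origin on the work surface. World frame = base frame: x ahead of the robot, y to its left, z up, the work surface at z = 0. Lengths are in mm, angles in rad, forces in N, time in s.
With the tool pointing down it reaches from about 375 to 900 mm from the base axis. Payload 3.1 kg.
Tool frame: the origin (TCP) lies on the centre line of the jaws, within the pads' length; the fingertips stand 8 mm ahead of it and the grasp point (between the pads) lies 11 mm behind it; z points along the fingers, y is the direction in which the jaws open and shut (so a half turn about z gives the same grasp; the last joint's range is limited). The gripper opens to 85 mm and grips with 20 to 120 N. Pads are 22 mm wide; open, the fingers measure 114 mm over their backs; the gripper's body (76 mm by 85 mm) begins 54 mm behind the grasp point. The pads swing forward as they close: fully open they stand 13 mm farther back than shut.
Start: joints at [-1.52, 0.527, 1.433, -0, 1.181, -0.178], TCP at [141.781, -608.683, 218.71] pointing down, gripper open.
Joint ranges: [-3.08, 3.08], [-0.75, 2.2], [0.22, 2.44], [-1.43, 4.57], [0, 2.65], [-2.85, 2.85]. Speed limits (rad/s): [2.79, 2.79, 3.14, 3.14, 3.14, 3.14].

### API

Orientations are given as a 3x3 rotation matrix whose columns are the frame's x, y, z axes.
In Python, from bench import manip, read_camera, calibration, order gives the robot as it stands. The module is installed in compiled form; this text tells all that it offers.
- The arm moves only by the shell command python3 -m inch 'ROWS' [OPENING] [FORCE]. ROWS is JSON, a list of rows, each a list of 4 numbers: the shift along the tool's x, y, z in cm, then the turn about the tool's z in rad. In form: [[dx, dy, dz, roll], ...]. A call has 1 to 12 rows; each row shifts and turns the commanded pose from where the row before left it, along the tool's axes as they then stand; what a row does not reach is not made up. A row lasts 1/12 s, in which the tool goes at most 41.7 mm and 7.16 degrees, less where a joint would pass 70% of its speed; a pose out of reach is approached as far as the arm can. A call is refused whole if a number of a shift passes 4.17 or a number of a turn 0.125, either way. A call with a gripper value outside its range is refused whole. OPENING is the closure in counts, from 0 (fully open) to 255 (shut), set as the call begins (- or left out, the last holds). The fingers move at their own pace and stop on an object; FORCE is the grip in N (left out, the last holds). Time passes only in rows, so rows that do not move let the fingers close. It gives the time, the measured TCP pose, the force and the opening at its end, in the units of the state.
- manip.get_state(): the state, without advancing time (a new reading comes with each control period).
- read_camera(name): name is "scene" or "top" or "wrist"; returns the picture (400x640x3 uint8, red, green, blue); there is no depth.
- calibration(name): a dict with "camera_matrix" (3x3 intrinsics, pixels), "position" and "attitude" of the camera in the world. Camera axes: x right, y up, looking along -z (the intrinsics and any distortion apply to the point x, -y, -z); pixel columns grow to the right and rows downward; lengths in mm; the calibration is good to about 2 mm. The wrist camera is an equidistant fisheye: a pixel r from the principal point sees the ray r / f radians off the axis. A picture is of the moment at which its call begins: read the wrist's pose just before it. calibration takes no time and is no camera call; for the wrist camera it gives the pose at the moment of the call.
- order.sign_off(): hands the job in, once; it reports no verdict.
The state is a dict: "time_s": time; "joint_pos": joint angles; "qd": joint speeds; "joint_efforts": joint torques, N m; "tool_pos": TCP position; "eef_rot": TCP orientation; "ft_force": force on the tool from outside, world axes, zero at the start; "torque": the same for the moment, N m; "width": finger opening in mm.
Only numpy, scipy, OpenCV 4.12 (cv2) and the standard library are available. Lean on these libraries where they do the work, as an engineer would, in place of code of your own. Each camera call takes 0.05 s, during which the arm holds its last target.

## Working session

There is one attempt and no reset: what is moved stays moved. The work goes in short steps, Python scripts to look and compute and a shell command to move; the robot and the scene stay as the last step left them, time stands still between calls to the robot, and variables do not carry over. Pictures are saved under pics/ and viewed, and the job is handed in when it is done.

```bash
ls; mkdir -p pics; cat > h.py <<'E'
import numpy as np, cv2
from bench import manip, read_camera, calibration, order
def shot(n,f):
    im=read_camera(n); cv2.imwrite('pics/'+f,im[:,:,::-1]); return im
def ray(cal,u,v,fish=False):
    K=np.array(cal['camera_matrix']);R=np.array(cal['attitude']);p=np.array(cal['position'])
    x=(u-K[0,2])/K[0,0];y=(v-K[1,2])/K[1,1]
    if fish:
        r=np.hypot(x,y); s=np.sin(r)/r if r>1e-9 else 1
        d=np.array([x*s,-y*s,-np.cos(r)])
    else: d=np.array([x,-y,-1.])
    d=R@d
    return p,d/np.linalg.norm(d)
def plane(cal,u,v,z,fish=False):
    p,d=ray(cal,u,v,fish); return p+d*(z-p[2])/d[2]
def proj(cal,P,fish=False):
    K=np.array(cal['camera_matrix']);R=np.array(cal['attitude']);p=np.array(cal['position'])
    c=R.T@(np.array(P,float)-p); x,y,z=c[0],-c[1],-c[2]
    if fish:
        t=np.arctan2(np.hypot(x,y),z);h=np.hypot(x,y); x,y=x/h*t,y/h*t
    else: x,y=x/z,y/z
    return np.array([K[0,0]*x+K[0,2],K[1,1]*y+K[1,2]])
def tri(rs):
    A=np.zeros((3,3));b=np.zeros(3)
    for p,d in rs:
        M=np.eye(3)-np.outer(d,d);A+=M;b+=M@p
    return np.linalg.solve(A,b)
E
python3 - <<'E'
from h import *
for n in('scene','top','wrist'):
    c=calibration(n);print(n,{k:np.round(v,3).tolist() if not isinstance(v,str) else v for k,v in c.items()})
    shot(n,n+'0.png')
s=manip.get_state();print(s)
E
```

```text
pics
scene {'camera_matrix': [[450.105, 0.0, 320.104], [0.0, 450.105, 190.608], [0.0, 0.0, 1.0]], 'position': [1207.031, -737.381, 1100.374], 'attitude': [[0.752, -0.46, 0.472], [0.659, 0.513, -0.55], [0.011, 0.725, 0.689]]}
top {'camera_matrix': [[361.539, 0.0, 320.481], [0.0, 361.539, 199.478], [0.0, 0.0, 1.0]], 'position': [410.841, -7.032, 1228.997], 'attitude': [[0.002, 0.99, -0.142], [-1.0, -0.002, -0.023], [-0.023, 0.142, 0.99]]}
wrist {'camera_matrix': [[309.707, 0.0, 316.643], [0.0, 309.707, 199.537], [0.0, 0.0, 1.0]], 'position': [208.268, -593.865, 373.107], 'attitude': [[0.227, 0.937, 0.264], [-0.974, 0.219, 0.06], [-0.001, -0.271, 0.963]]}
{'time_s': 0.15, 'joint_pos': array([-1.52050578e+00,  5.28345195e-01,  1.43360305e+00, -4.83920440e-06,
        1.18141306e+00, -1.78490478e-01]), 'qd': array([-0.00032139, -0.00368795, -0.00332493, -0.00099208,  0.00153566,
        0.00022548]), 'joint_efforts': array([ 6.90081106e-04, -4.42744088e+01, -1.78275740e+01, -2.46999462e-04,
        5.62566143e-03, -1.78651061e-05]), 'tool_pos': array([ 141.74782165, -608.12396921,  217.90313222]), 'eef_rot': array([[ 9.73943169e-01,  2.26792186e-01, -9.33797375e-05],
       [ 2.26791994e-01, -9.73941616e-01,  1.76618012e-03],
       [ 3.09609438e-04, -1.74133684e-03, -9.99998436e-01]]), 'ft_force': array([-0.13588008, -0.14217878, -0.00062472]), 'torque': array([ 0.03064614, -0.00037557, -0.01645943]), 'width': 85.31608000570078}
```

View pics/scene0.png

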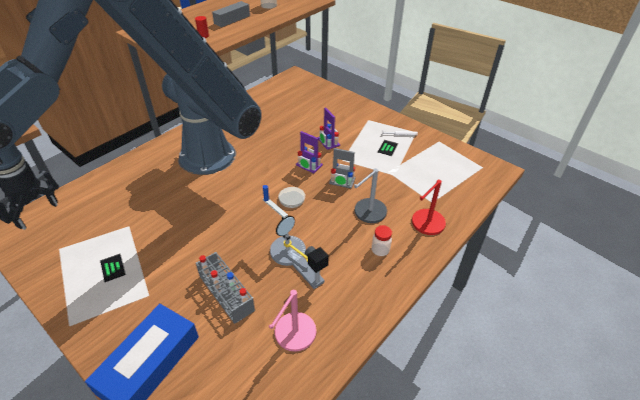

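View pics/top0.png

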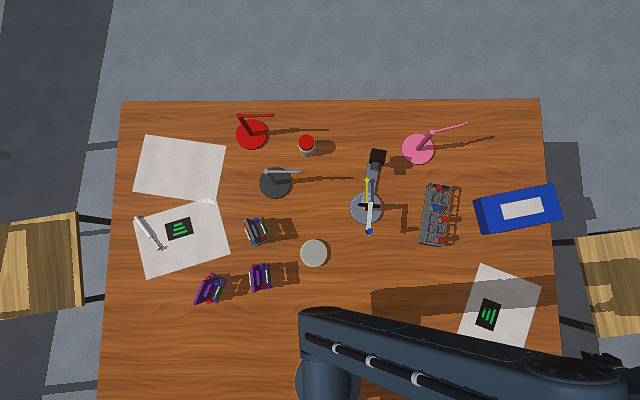

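View pics/wrist0.png

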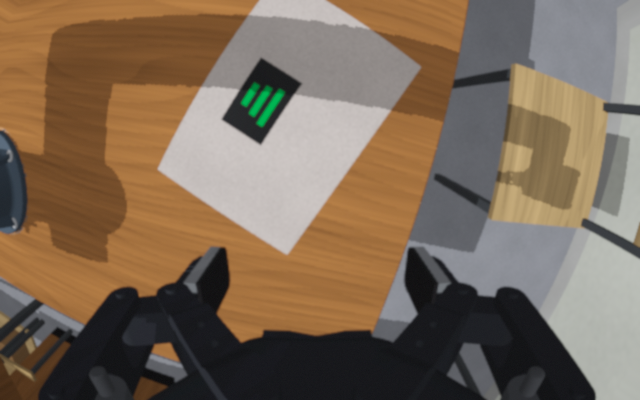

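Scene picture: the grey carrier is at (344,170), with purple look-alikes at (308,153) and (330,130). The grey hookstand is at (371,210), the red one at (430,220) and the pink one at (295,330). The mirror is at (286,228), its handle at (265,193), the jar at (382,241), the dish at (291,197) and the rack at (225,288). In the top picture the grey carrier is at (257,231), the hookstand at (276,182), the mirror stand at (367,207), and the purple carriers at (210,290) and (260,277). I choose the grey ones and check them in a close crop.

```bash
python3 - <<'E'
import cv2
a=cv2.imread('pics/scene0.png')[120:290,240:410]
b=cv2.imread('pics/top0.png')[130:270,220:400]
cv2.imwrite('pics/c_scene.png',cv2.resize(a,None,fx=3.5,fy=3.5,interpolation=cv2.INTER_CUBIC))
cv2.imwrite('pics/c_top.png',cv2.resize(b,None,fx=4,fy=4,interpolation=cv2.INTER_CUBIC))
E
```

```text
(no output)
```

View pics/c_scene.png

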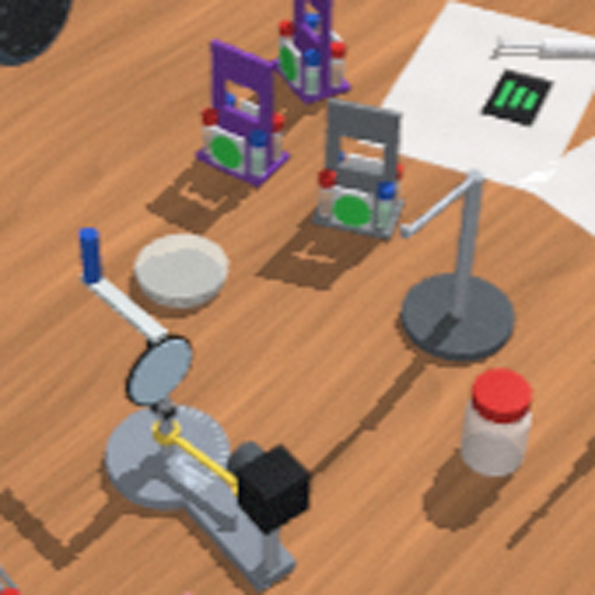

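View pics/c_top.png

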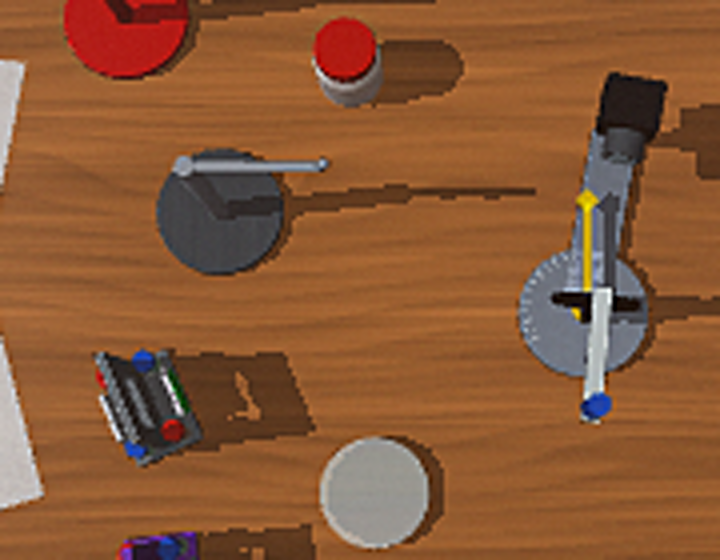

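The crops confirm it. The grey carrier at scene (344,170) has its green mark facing the camera side, and the grey hookstand's rod points right in the top view, towards the mirror stand. Next come coarse positions.

```bash
python3 - <<'E'
from h import *
T=calibration('top');S=calibration('scene')
t=lambda x,y:(220+x/4,130+y/4); s=lambda x,y:(240+x/3.5,120+y/3.5)
def both(n,a,b):
    ra=ray(T,*t(*a));rb=ray(S,*s(*b));P=tri([ra,rb]);print(n,P.round(1))
both('posttop',(184,166),(475,178))
both('tip',(322,163),(406,232))
both('pin top',(598,404),(90,233))
both('band near(+)',(145,358),(330,105))
P=lambda n,a,z:print(n,plane(T,*t(*a),z).round(1))
P('post',(184,166),187);P('tip',(322,163),192);P('hbase',(220,212),8)
P('pin',(598,404),213);P('vbase',(583,313),8);P('cam',(635,95),138);P('camc2',(624,140),115)
P('ptr tip',(588,200),40)
P('dish',(375,492),17);P('jar',(345,48),85)
# carrier band top ends (slab)
for a in [(125,378),(152,425),(108,352),(160,350),(200,437),(145,465)]:P('car',a,142 if a[0] in(125,152) else 10)
E
python3 - <<'E'
import cv2
b=cv2.imread('pics/top0.png')[205:255,235:285]
cv2.imwrite('pics/c_car.png',cv2.resize(b,None,fx=12,fy=12,interpolation=cv2.INTER_NEAREST))
E
```

```text
posttop [646.7 180.  180.4]
tip [647.6  77.2 186.5]
pin top [ 468.8 -120.   211.2]
band near(+) [491.5 191.8 178.9]
post [644.5 178.2 187. ]
tip [645.3  75.7 192. ]
hbase [644.1 177.9   8. ]
pin [ 467.7 -120.9  213. ]
vbase [ 556.1 -132.5    8. ]
cam [ 710.4 -162.   138. ]
camc2 [ 680.3 -155.9  115. ]
ptr tip [ 647.3 -134.9   40. ]
dish [405.8  43.   17. ]
jar [765.7  66.2  85. ]
car [491.2 227.1 142. ]
car [455.8 205.7 142. ]
car [523.  270.7  10. ]
car [524.7 226.4  10. ]
car [451.3 190.7  10. ]
car [427.8 236.6  10. ]
```

View pics/c_car.png

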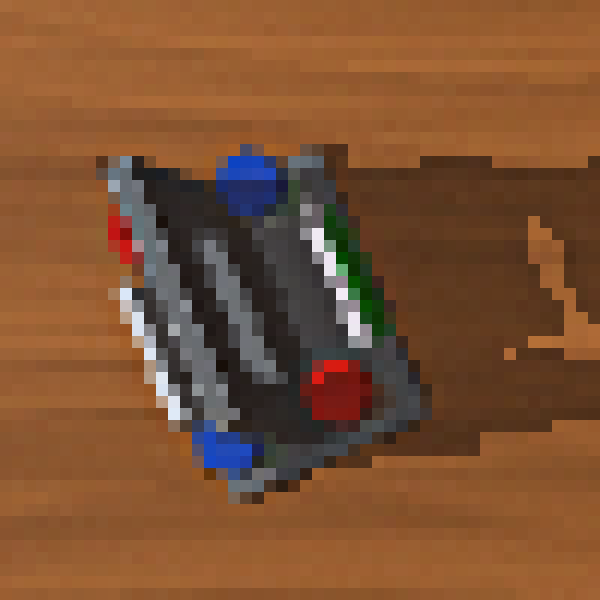

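```bash
python3 -m inch '[[3.1,-1.0,-0.9,0],[3.1,-1.0,-0.9,0],[3.1,-1.0,-0.9,0],[3.1,-1.0,-0.9,0],[3.1,-1.0,-0.9,0],[3.1,-1.0,-0.9,0],[3.1,-1.0,-0.9,0],[3.1,-1.0,-0.9,0],[3.1,-1.0,-0.9,0],[3.1,-1.0,-0.9,0],[3.1,-1.0,-0.9,0]]' 0 40
python3 -m inch '[[1.1,-3.3,-0.4,0],[1.1,-3.3,-0.4,0],[1.1,-3.3,-0.4,0],[1.1,-3.3,-0.4,0],[1.1,-3.3,-0.4,0],[1.1,-3.3,-0.4,0],[1.1,-3.3,-0.4,0],[1.1,-3.3,0,0],[1.1,-3.3,0,0],[1.1,-3.3,0,0],[1.1,-3.3,0,0],[0,0,0,0]]'
```

```text
time_s: 1.07
tool_pos: [450.0, -422.9, 317.8]
eef_rot: [[0.974, 0.227, -0.0], [0.227, -0.974, 0.001], [-0.0, -0.001, -1.0]]
ft_force: [0.0, -0.0, -0.4]
width: 85.3
time_s: 2.07
tool_pos: [483.6, -37.5, 345.6]
eef_rot: [[0.973, 0.233, -0.001], [0.233, -0.973, 0.004], [0.0, -0.004, -1.0]]
ft_force: [-0.9, -0.4, -0.4]
width: 85.7
```

```bash
python3 - <<'E'
from h import *
import pickle
c=calibration('wrist');im=shot('wrist','w1.png')
pickle.dump(c,open('w1.pkl','wb'))
print(c['position'])
E
```

```text
[550.13769066 -23.22885719 500.85758388]
```

View pics/w1.png

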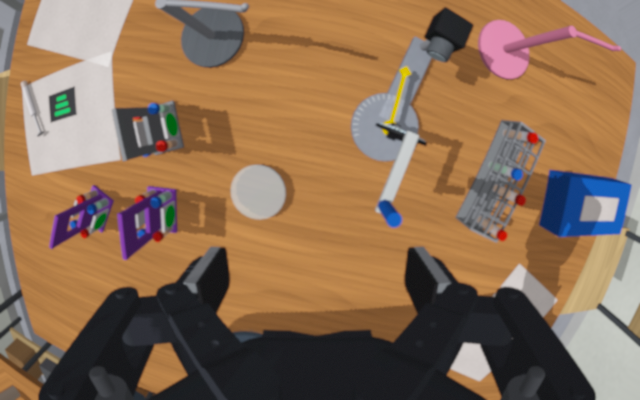

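The wrist view shows the mirror stand with its base at (386,127), pin at (390,213), camera at (449,35) and pointer tip at (404,70). It also shows the carrier at (150,132), the hook base at (213,37), the rod tip at (244,7) and the dish at (259,192). Next are crops for finer pixels.

```bash
python3 - <<'E'
import cv2
a=cv2.imread('pics/w1.png')
cv2.imwrite('pics/w1v.png',cv2.resize(a[0:235,340:480],None,fx=2.5,fy=2.5,interpolation=cv2.INTER_CUBIC))
cv2.imwrite('pics/w1c.png',cv2.resize(a[0:180,100:300],None,fx=3.3,fy=3.3,interpolation=cv2.INTER_CUBIC))
E
```

```text
(no output)
```

View pics/w1v.png

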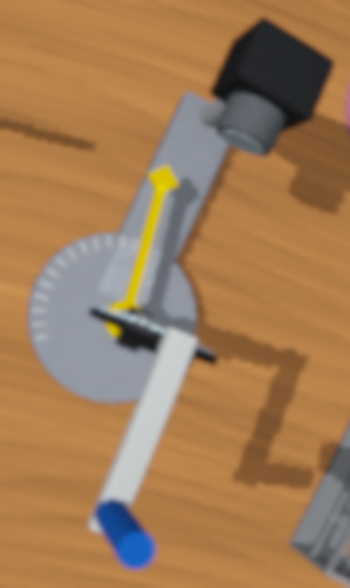

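View pics/w1c.png

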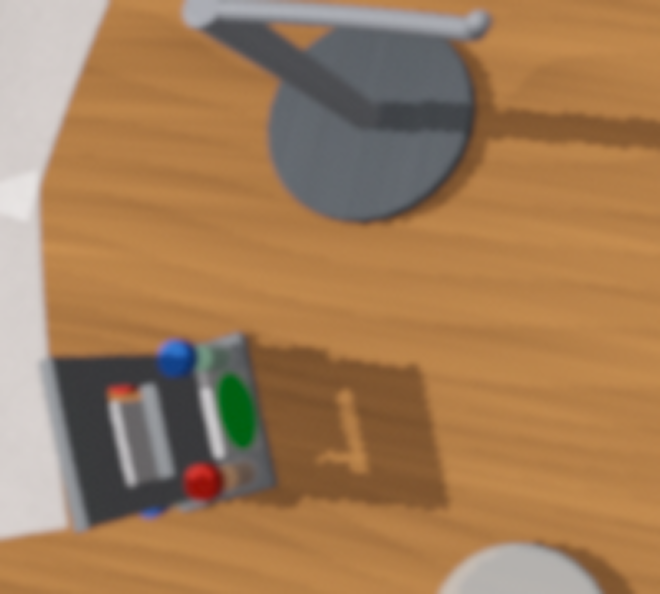

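```bash
python3 - <<'E'
from h import *
import pickle
W=pickle.load(open('w1.pkl','rb'));T=calibration('top');S=calibration('scene')
t=lambda x,y:(220+x/4,130+y/4); s=lambda x,y:(240+x/3.5,120+y/3.5)
v=lambda x,y:(340+x/2.5,y/2.5); c=lambda x,y:(100+x/3.3,y/3.3)
PW=lambda p,z:plane(W,*p,z,True)
print('pin top W',PW(v(136,549),213).round(1))
print('pin top tri',tri([ray(W,*v(136,549),True),ray(T,*t(598,404)),ray(S,*s(90,233))]).round(1))
print('pin bottom W',PW(v(112,510),163).round(1))
b=[PW(v(*p),10)[:2] for p in[(29,318),(196,295),(108,403),(110,234),(50,262),(55,377),(150,390)]]
A=np.c_[2*np.array(b),np.ones(len(b))];q=np.linalg.lstsq(A,(np.array(b)**2).sum(1),rcond=None)[0];print('vbase',q[:2].round(1),'r',np.sqrt(q[2]+q[0]**2+q[1]**2).round(1))
print('cam top corners',[PW(v(*p),138)[:2].round(1) for p in[(263,18),(332,64),(232,80)]],'mid',PW(v(*((332+232)/2,(64+80)/2)),138).round(1))
print('ptr tip',PW(v(164,166),40).round(1),'ptr arrow base',PW(v(158,195),40).round(1),'near mirror',PW(v(129,302),40).round(1))
print('post',PW(c(203,10),187).round(1),'tip',PW(c(480,20),197).round(1))
print('tri post',tri([ray(W,*c(203,10),True),ray(T,*t(184,166))]).round(1),'tip',tri([ray(W,*c(480,20),True),ray(T,*t(322,163))]).round(1))
b=[PW(c(*p),8)[:2] for p in[(270,125),(473,95),(360,221),(300,198),(440,185),(460,65),(290,72)]]
A=np.c_[2*np.array(b),np.ones(len(b))];q=np.linalg.lstsq(A,(np.array(b)**2).sum(1),rcond=None)[0];print('hbase',q[:2].round(1),'r',np.sqrt(q[2]+q[0]**2+q[1]**2).round(1))
a1=PW(c(47,360),142);a2=PW(c(84,530),142)
d=a2-a1;print('band',a1.round(1),a2.round(1),((a1+a2)/2).round(1),np.linalg.norm(d).round(1),'dir deg',np.degrees(np.arctan2(d[1],d[0])))
b1=plane(T,244.8,218.8,142);b2=plane(T,254.3,240,142);d=b2-b1
print('bandT',b1.round(1),b2.round(1),((b1+b2)/2).round(1),np.linalg.norm(d).round(1),np.degrees(np.arctan2(d[1],d[0])))
print('mark',tri([ray(W,*c(237,410),True),ray(S,*s(352,210))]).round(1))
E
```

```text
pin top W [ 469.1 -122.2  213. ]
pin top tri [ 469.1 -120.9  212.6]
pin bottom W [ 470.7 -122.3  163. ]
vbase [ 558.5 -133.9] r 55.0
cam top corners [array([ 728.5, -143.2]), array([ 719.1, -184.9]), array([ 688.6, -133.7])] mid [ 703.1 -158.6  138. ]
ptr tip [ 656.5 -133.5   40. ] ptr arrow base [ 637.8 -134.1   40. ] near mirror [ 569.3 -132.9   40. ]
post [644.1 177.1 187. ] tip [645.   73.3 197. ]
tri post [644.9 178.6 184.7] tip [646.3  75.5 190.6]
hbase [645.  177.4] r 53.8
band [510.4 245.7 142. ] [444.5 216.2 142. ] [477.5 230.9 142. ] 72.2 dir deg -155.90096290861544
bandT [508.4 247.3 142. ] [444.6 216.6 142. ] [476.5 231.9 142. ] 70.8 -154.33314679922628
mark [490.1 207.8  27.9]
```

```bash
python3 -c "
from h import *
s=manip.get_state();print(s['tool_pos'],s['eef_rot'])"
python3 -m inch '[[0.62,-2.92,1.2,0],[0.62,-2.92,1.2,0],[0.62,-2.92,1.2,0],[0.62,-2.92,1.2,0],[0.62,-2.92,1.2,0],[0.62,-2.92,1.2,0],[0.62,-2.92,1.2,0],[0.62,-2.92,1.2,0],[0.62,-2.92,1.2,0],[0,0,0,-0.097],[0,0,0,-0.097],[0,0,0,0]]'
python3 - <<'E'
from h import *
import pickle
c=calibration('wrist');im=shot('wrist','w2.png')
pickle.dump(c,open('w2.pkl','wb'))
s=manip.get_state();print(s['tool_pos'],s['eef_rot'])
E
```

```text
[483.93627432 -40.30502799 345.60013929] [[ 9.72715878e-01  2.31998856e-01 -5.92058591e-04]
 [ 2.31999207e-01 -9.72715780e-01  6.15467508e-04]
 [-4.33116977e-04 -7.36032142e-04 -9.99999635e-01]]
time_s: 3.12
tool_pos: [479.5, 224.9, 237.0]
eef_rot: [[0.911, 0.412, -0.001], [0.412, -0.911, -0.001], [-0.001, 0.0, -1.0]]
ft_force: [0.5, 0.3, 0.3]
width: 85.7
[479.67550388 224.61250513 237.31166342] [[ 9.12987848e-01  4.07986536e-01 -4.19009949e-04]
 [ 4.07986278e-01 -9.12987872e-01 -5.86054468e-04]
 [-6.21653334e-04  3.64110298e-04 -9.99999740e-01]]
```

View pics/w2.png

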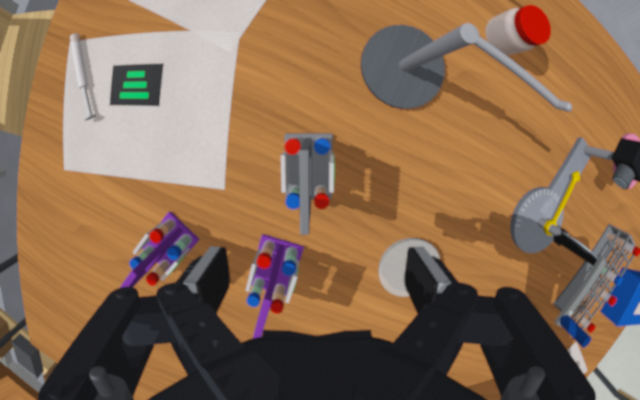

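The wrist view shows the grey carrier's band running vertically from (304,150) to (305,235), so it is aligned with the tool x axis. The purple carriers are at (165,248) and (275,275), and the hook rod's tip is at (566,107). Next I refine the carrier and hook positions.

```bash
python3 - <<'E'
from h import *
import pickle
W=pickle.load(open('w2.pkl','rb'));R=manip.get_state()['eef_rot'];p=manip.get_state()['tool_pos']
a1=plane(W,304,150,142,True);a2=plane(W,305,235,142,True);d=a2-a1
m=(a1+a2)/2
print(a1.round(1),a2.round(1),m.round(1),np.linalg.norm(d).round(1),np.degrees(np.arctan2(d[1],d[0])).round(1))
print('tool delta',(R.T@(np.array([m[0],m[1],119])-p)).round(1))
print('tip',plane(W,566,107,197,True).round(1),'post',plane(W,468,34,187,True).round(1))
print('purple',[plane(W,*q,142,True).round(0) for q in[(270,240),(262,330)]])
a=cv2.imread('pics/w2.png')
cv2.imwrite('pics/w2c.png',cv2.resize(a[120:270,240:380],None,fx=4,fy=4,interpolation=cv2.INTER_CUBIC))
cv2.imwrite('pics/w2h.png',cv2.resize(a[10:150,350:600],None,fx=3,fy=3,interpolation=cv2.INTER_CUBIC))
E
```

```text
[511.3 249.2 142. ] [444.1 218.7 142. ] [477.7 234.  142. ] 73.8 -155.6
tool delta [  2.1  -9.4 118.3]
tip [642.8  80.2 197. ] post [644.7 180.4 187. ]
purple [array([427., 245., 142.]), array([326., 216., 142.])]
```

View pics/w2c.png

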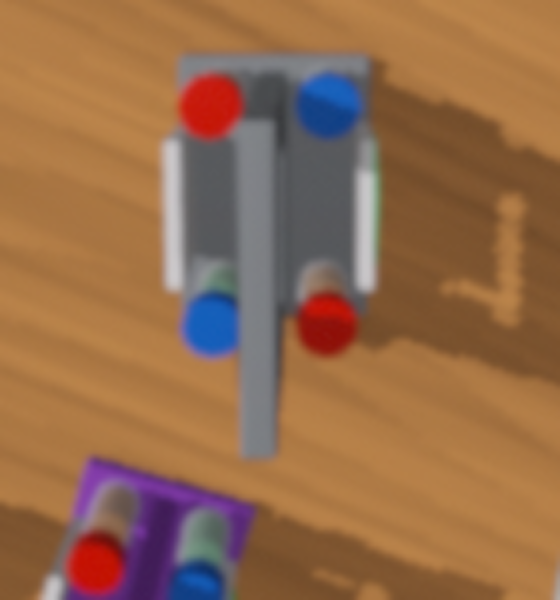

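View pics/w2h.png

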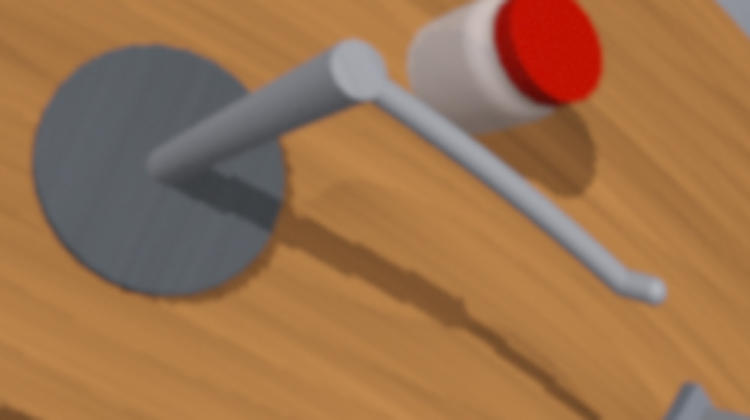

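```bash
python3 -m inch '[[0.2,-0.8,2.0,0],[0,0,2.4,0],[0,0,2.4,0],[0,0,2.4,0],[0,0,1.7,0],[0,0,0.9,0],[0,0,0,0],[0,0,0,0]]' 
python3 -m inch '[[0,0,0,0],[0,0,0,0],[0,0,0,0],[0,0,0,0],[0,0,0,0],[0,0,0,0],[0,0,0,0],[0,0,0,0]]' 255 50
python3 -c "
from h import *
shot('wrist','w3.png')"
```

```text
time_s: 3.83
tool_pos: [478.3, 233.0, 119.9]
eef_rot: [[0.913, 0.408, 0.0], [0.408, -0.913, -0.0], [0.0, 0.0, -1.0]]
ft_force: [-0.2, -0.4, -0.1]
width: 85.5
time_s: 4.5
tool_pos: [477.8, 233.8, 120.1]
eef_rot: [[0.912, 0.41, 0.0], [0.41, -0.912, 0.001], [0.001, -0.0, -1.0]]
ft_force: [-1.5, 0.7, 4.6]
width: 6.2
```

View pics/w3.png

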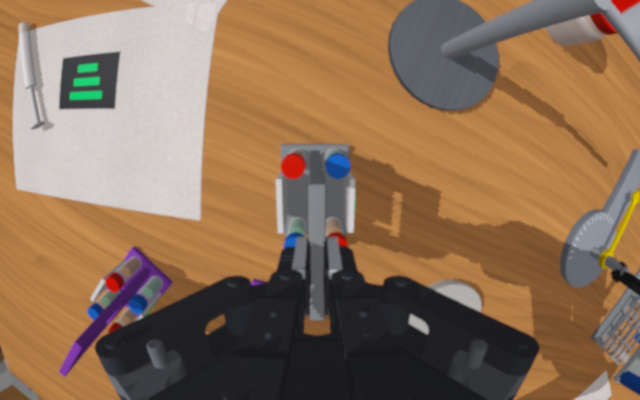

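```bash
python3 -m inch '[[0,0,-0.8,0],[0,0,-1.6,0],[0,0,-2.1,0.08],[0,0,-2.1,0.08],[0,0,-2.0,0.09],[0,0,-2.0,0.09],[0,0,0,0.082],[0,0,0,0]]' 
python3 -m inch '[[0.2,1.5,0,0],[0.3,2.8,0,0],[0.3,2.8,0,0],[0.3,2.8,0,0],[0.3,2.8,0,0],[0.3,2.8,0,0],[0.3,2.8,0,0],[0.2,2.1,0,0],[1.5,0,0,0],[2.8,0,0,0],[2.8,0,0,0],[2.8,0,0,0]]' 
python3 -m inch '[[2.5,0,0,0],[1.5,0,0,0],[0.5,0,0,0],[0,0,0,0],[0,0,0,0]]'
python3 - <<'E'
from h import *
import pickle
print(manip.get_state()['tool_pos'])
c=calibration('wrist');im=shot('wrist','w4.png')
pickle.dump(c,open('w4.pkl','wb'))
print(manip.get_state()['tool_pos']);shot('scene','s4.png');shot('top','t4.png')
E
```

```text
time_s: 5.22
tool_pos: [478.3, 233.5, 227.1]
eef_rot: [[1.0, -0.0, 0.003], [-0.0, -1.0, 0.0], [0.003, -0.0, -1.0]]
ft_force: [0.6, 0.1, -1.3]
width: 6.3
time_s: 6.22
tool_pos: [598.9, 29.1, 224.6]
eef_rot: [[1.0, 0.002, -0.003], [0.002, -1.0, 0.0], [-0.003, -0.0, -1.0]]
ft_force: [1.0, 0.1, -1.8]
width: 6.3
time_s: 6.63
tool_pos: [642.2, 29.7, 224.5]
eef_rot: [[1.0, 0.002, -0.004], [0.002, -1.0, 0.0], [-0.004, -0.0, -1.0]]
ft_force: [-0.5, 0.0, -1.3]
width: 6.5
[642.16129037  29.74739457 224.49780827]
[641.94355463  29.80042908 224.81950281]
```

View pics/w4.png

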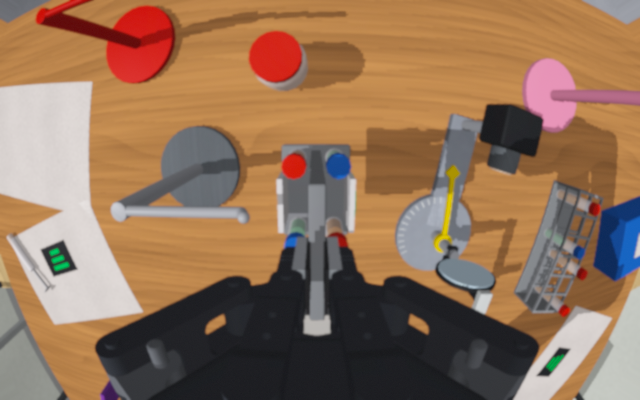

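View pics/s4.png

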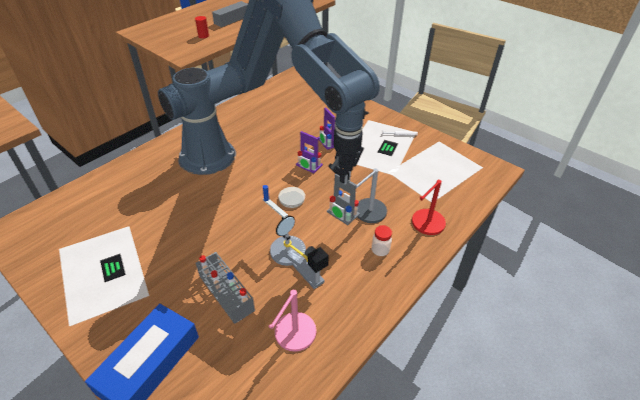

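The wrist view shows the carrier held upright with its band in line with the tool, and the rod from the post top at (120,211) to the tip at (244,215). The scene view shows it at (345,200), beside the hook tip. Next I measure the rod line and the carrier's grip offset.

```bash
python3 - <<'E'
from h import *
import pickle
W=pickle.load(open('w4.pkl','rb'));T=calibration('top')
print('post',plane(W,120,211,187,True).round(1),'tip',plane(W,244,215,195,True).round(1))
for q in[(150,210),(190,212),(225,213)]:print('rod',plane(W,*q,187,True).round(1))
zt=224.8+11+12
print('band ends',plane(W,317,183,zt,True).round(1),plane(W,317,320,zt,True).round(1))
a=cv2.imread('pics/w4.png')
cv2.imwrite('pics/w4c.png',cv2.resize(a[120:350,100:370],None,fx=2.6,fy=2.6,interpolation=cv2.INTER_CUBIC))
a=cv2.imread('pics/t4.png')
cv2.imwrite('pics/t4c.png',cv2.resize(a[130:250,240:400],None,fx=4,fy=4,interpolation=cv2.INTER_CUBIC))
a=cv2.imread('pics/s4.png')
cv2.imwrite('pics/s4c.png',cv2.resize(a[140:260,260:420],None,fx=4,fy=4,interpolation=cv2.INTER_CUBIC))
E
```

```text
post [646.8 177.8 187. ] tip [648.   75.1 195. ]
rod [648.  149.3 187. ]
rod [647.  116.3 187. ]
rod [646.5  90.3 187. ]
band ends [681.   28.5 247.8] [607.4  28.3 247.8]
```

View pics/w4c.png

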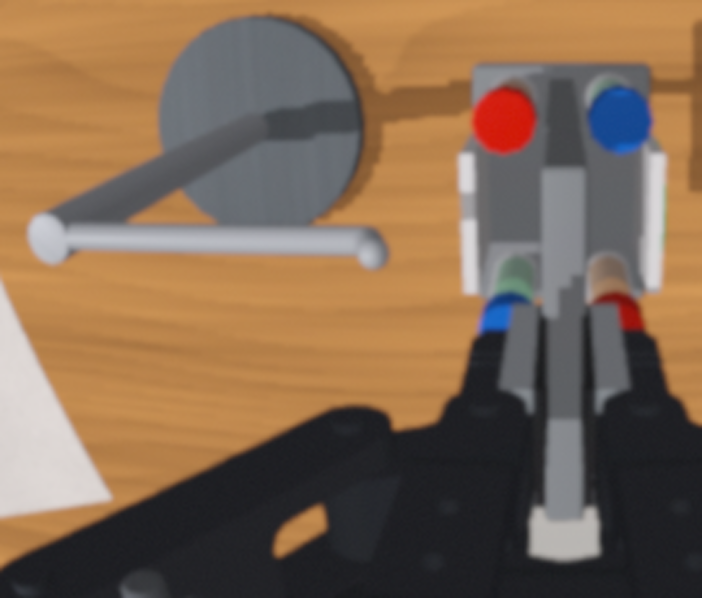

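View pics/s4c.png

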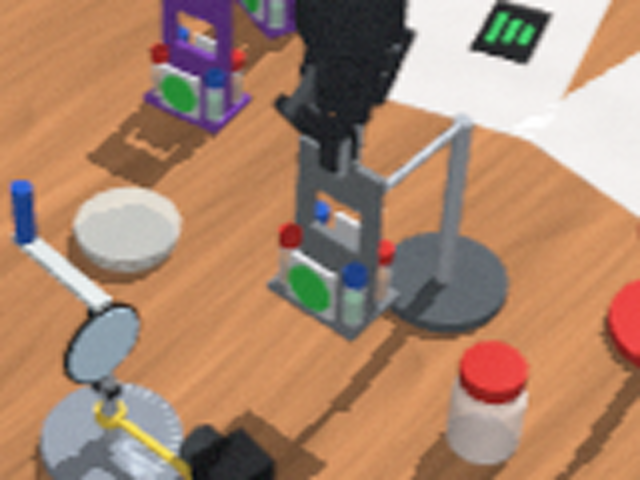

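View pics/t4c.png

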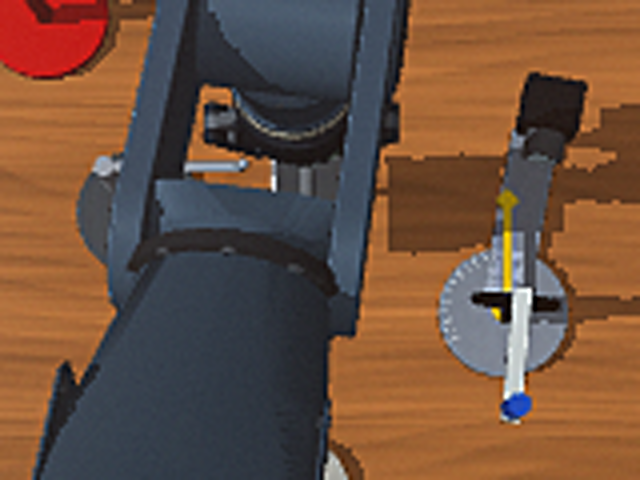

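```bash
python3 -m inch '[[0.3,-0.7,0,0],[0,-1.3,0,0],[0,-1.3,0,0],[0,-1.3,0,0],[0,-1.3,0,0],[0,0,0,0]]' 
python3 -m inch '[[0,-1.3,0,0],[0,-1.3,0,0],[0,-1.0,0,0],[0,-0.4,0,0],[0,0,0,0]]' 
python3 - <<'E'
from h import *
print(manip.get_state()['tool_pos'])
im=shot('wrist','w5.png');a=shot('scene','s5.png')[140:260,280:440,::-1]
cv2.imwrite('pics/s5c.png',cv2.resize(a,None,fx=4,fy=4,interpolation=cv2.INTER_CUBIC))
E
```

```text
time_s: 7.28
tool_pos: [646.3, 92.6, 225.8]
eef_rot: [[1.0, 0.004, -0.0], [0.004, -1.0, 0.002], [-0.0, -0.002, -1.0]]
ft_force: [0.3, -0.1, -1.6]
width: 6.6
time_s: 7.7
tool_pos: [646.7, 130.1, 225.6]
eef_rot: [[1.0, 0.003, -0.0], [0.003, -1.0, 0.0], [-0.0, -0.0, -1.0]]
ft_force: [0.1, -0.1, -1.1]
width: 6.5
[646.68284921 130.07344754 225.63739886]
```

View pics/w5.png

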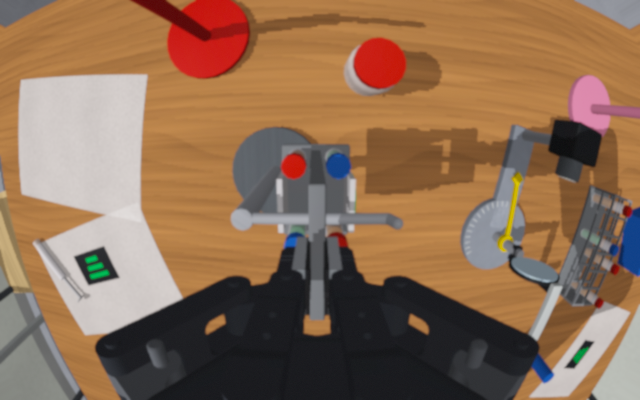

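View pics/s5c.png

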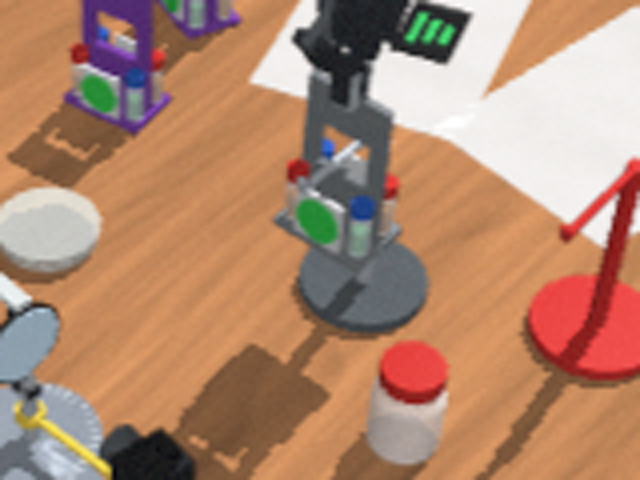

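In the wrist view the rod runs from (241,218) through the slot to the tip at (395,222). The scene crop shows the rod coming out through the slot at (345,155), above the front panel. Next I lower it.

```bash
python3 -m inch '[[0,0.1,0.5,0],[0,0,0.6,0],[0,0,0.5,0],[0,0,0.3,0],[0,0,0.1,0],[0,0,0,0],[0,0,0,0]]' 
python3 -m inch '[[0,0,0.1,0],[0,0,0,0],[0,0,0,0]]'
```

```text
time_s: 8.38
tool_pos: [646.9, 127.6, 205.7]
eef_rot: [[1.0, 0.001, 0.0], [0.001, -1.0, 0.0], [0.0, -0.0, -1.0]]
ft_force: [-0.3, 0.3, -1.4]
width: 6.0
time_s: 8.63
tool_pos: [646.9, 127.7, 204.9]
eef_rot: [[1.0, 0.001, 0.0], [0.001, -1.0, 0.0], [0.0, -0.0, -1.0]]
ft_force: [-0.4, 0.3, -2.2]
width: 6.3
```

```bash
python3 -m inch '[[0,0,0.1,0],[0,0,0,0],[0,0,0,0]]' 
python3 -m inch '[[0,0,0.1,0],[0,0,0,0],[0,0,0,0]]'
```

```text
time_s: 8.88
tool_pos: [647.0, 127.7, 204.6]
eef_rot: [[1.0, 0.001, 0.001], [0.001, -1.0, 0.0], [0.001, -0.0, -1.0]]
ft_force: [-0.7, -0.2, 3.0]
width: 6.2
time_s: 9.13
tool_pos: [647.2, 127.7, 204.4]
eef_rot: [[1.0, 0.001, 0.002], [0.001, -1.0, -0.0], [0.002, 0.0, -1.0]]
ft_force: [-1.2, -0.2, 6.0]
width: 6.4
```

```bash
python3 -m inch '[[0,0,0,0],[0,0,0,0],[0,0,0,0],[0,0,0,0],[0,0,0,0]]' 150
python3 -m inch '[[0,0,-0.6,0],[0,0,-1,0],[0,0,-2,0],[0,0,-2,0],[0,0,-2,0],[0,0,-2,0],[0,0,-1,0],[0,0,0,0]]'
python3 - <<'E'
from h import *
import pickle
c=calibration('wrist');print(manip.get_state()['tool_pos'])
im=shot('wrist','w6.png');a=shot('scene','s6.png')[120:300,230:440,::-1];pickle.dump(c,open('w6.pkl','wb'))
cv2.imwrite('pics/s6c.png',cv2.resize(a,None,fx=3.3,fy=3.3,interpolation=cv2.INTER_CUBIC))
E
```

```text
time_s: 9.55
tool_pos: [646.7, 127.6, 202.3]
eef_rot: [[1.0, 0.001, -0.001], [0.001, -1.0, 0.0], [-0.001, -0.0, -1.0]]
ft_force: [0.2, -0.1, -0.5]
width: 34.9
time_s: 10.22
tool_pos: [648.6, 127.7, 312.8]
eef_rot: [[1.0, 0.001, 0.008], [0.001, -1.0, 0.0], [0.008, -0.0, -1.0]]
ft_force: [0.2, 0.0, -0.0]
width: 35.0
[648.63866134 127.72904827 312.849239  ]
```

View pics/w6.png

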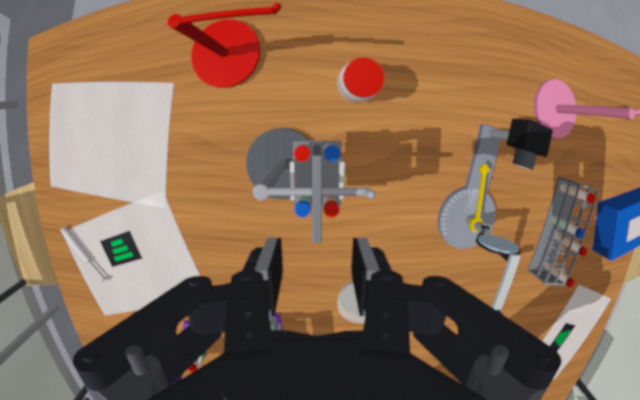

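View pics/s6c.png

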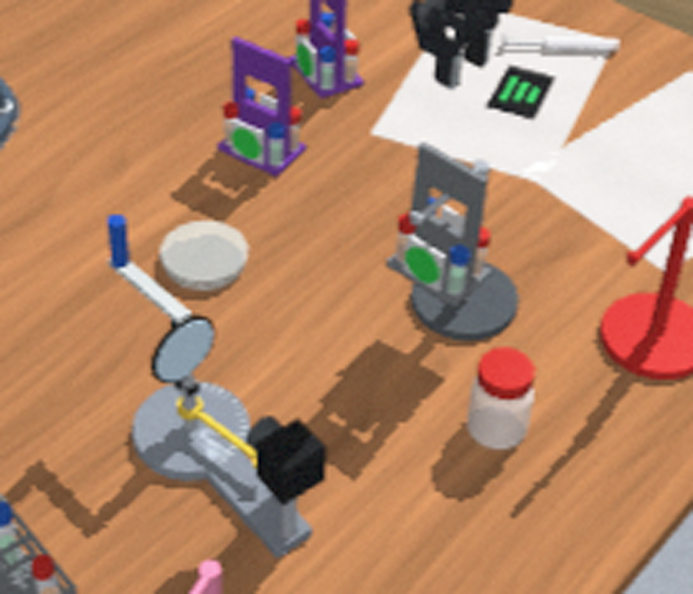

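The carrier hangs on the rod with the green mark facing away from the post; the mark is at scene crop (422,265). Next I go above the pin, where the wrist camera looks straight down on the mirror's axis.

```bash
python3 -m inch '[[-1,1.4,0,0],[-2,2.77,0,0],[-2,2.77,0,0],[-2,2.77,0,0],[-2,2.77,0,0],[-2,2.77,0,0],[-2,2.77,0,0],[-2,2.77,0,0],[-2,2.77,0,0],[-1,1.4,0,0],[0,0,0,0.087],[0,0,0,0]]'
python3 - <<'E'
from h import *
import pickle
c=calibration('wrist');print(manip.get_state()['tool_pos'])
im=shot('wrist','w7.png');pickle.dump(c,open('w7.pkl','wb'));print(c['position'])
cv2.imwrite('pics/w7c.png',cv2.resize(im[0:250,230:430,::-1],None,fx=2.4,fy=2.4,interpolation=cv2.INTER_CUBIC))
E
```

```text
time_s: 11.32
tool_pos: [465.5, -122.7, 307.3]
eef_rot: [[0.996, -0.09, -0.003], [-0.09, -0.996, 0.002], [-0.003, -0.001, -1.0]]
ft_force: [0.6, -0.6, 0.4]
width: 34.9
[ 465.48289511 -122.67886105  307.31559785]
[ 533.94884737 -130.17264489  462.35665048]
```

View pics/w7.png

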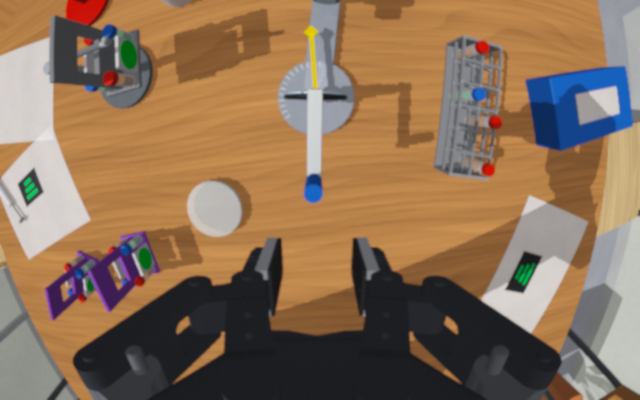

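View pics/w7c.png

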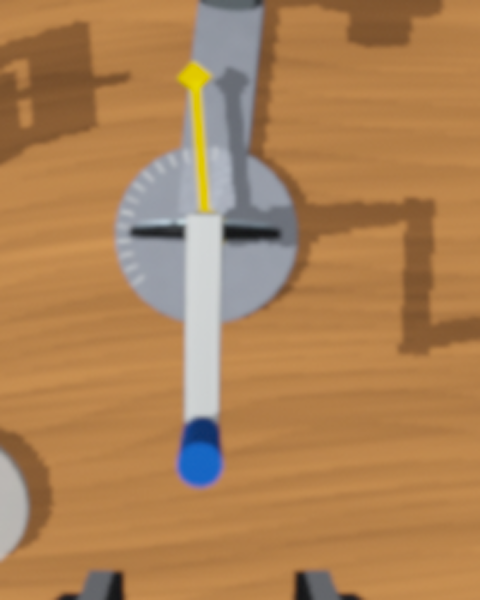

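The view from above shows the pin top at crop (200,464), the lever running straight up to the mirror at (205,233), the base disc centred near (206,234) and the pointer tip at (194,70).

```bash
python3 - <<'E'
from h import *
import pickle
W=pickle.load(open('w7.pkl','rb'));S=calibration('scene')
v=lambda x,y:(230+x/2.4,y/2.4)
PW=lambda p,z:plane(W,*p,z,True)
pin=PW(v(200,464),213);print('pin',pin.round(1),'bottom',PW(v(203,430),163).round(1))
for zb in(5,12):
    b=[PW(v(*p),zb)[:2] for p in[(115,230),(298,232),(207,323),(140,168),(270,168),(140,295),(272,295),(172,152)]]
    A=np.c_[2*np.array(b),np.ones(len(b))];q=np.linalg.lstsq(A,(np.array(b)**2).sum(1),rcond=None)[0];print('vbase',zb,q[:2].round(1),'r',np.sqrt(q[2]+q[0]**2+q[1]**2).round(1))
ax=q[:2]
gl,gr=PW(v(131,232),115),PW(v(281,234),115);d=gl-gr
print('mirror ends',gl.round(1),gr.round(1),((gl+gr)/2).round(1),'normal',np.degrees(np.arctan2(d[1],d[0]))-90)
t=PW(v(194,76),40);n=PW(v(205,208),40);d=t-n;print('ptr',t.round(1),n.round(1),np.degrees(np.arctan2(d[1],d[0])).round(2),'from base',np.degrees(np.arctan2(*(t[:2]-ax)[::-1])).round(2))
l1=PW(v(204,215),163);l2=PW(v(202,410),163);d=l1-l2;print('lever',l1.round(1),l2.round(1),np.degrees(np.arctan2(d[1],d[0])).round(2))
p,dd=ray(S,230+422/3.3,120+265/3.3)
for y in(94,97,100):print('mark@y',(p+dd*(y-p[1])/dd[1]).round(1))
print('carrier in w7: band top ends',[PW(q,227).round(1) for q in[(53,17),(53,82)]],'mark z115',PW((127,54),115).round(1))
c6=pickle.load(open('w6.pkl','rb'))
print('mark tri',tri([(p,dd),ray(W,127,54,True)]).round(1))
print('band6',[plane(c6,*q,227,True).round(1) for q in[(317,143),(317,243)]])
E
python3 - <<'E'
import cv2
a=cv2.imread('pics/w7.png')[0:120,30:170]
cv2.imwrite('pics/w7m.png',cv2.resize(a,None,fx=5,fy=5,interpolation=cv2.INTER_CUBIC))
E
```

```text
pin [ 468.9 -121.4  213. ] bottom [ 470.2 -122.3  163. ]
vbase 5 [ 558.9 -131.2] r 55.7
vbase 12 [ 558.5 -131.2] r 54.8
mirror ends [556.6 -96.5 115. ] [ 549.4 -165.3  115. ] [ 553.  -130.9  115. ] normal -5.982695489487142
ptr [ 648.8 -132.6   40. ] [ 570.9 -131.7   40. ] -0.62 from base -0.89
lever [ 557.4 -130.6  163. ] [ 478.6 -122.6  163. ] -5.8
mark@y [649.6  94.  116.9]
mark@y [647.6  97.  113.3]
mark@y [645.6 100.  109.8]
carrier in w7: band top ends [array([682.3, 124.1, 227. ]), array([610.9, 124.4, 227. ])] mark z115 [646.7  99.4 115. ]
mark tri [647.   99.3 112.7]
band6 [array([695.4, 126.2, 227. ]), array([611.6, 126.1, 227. ])]
```

View pics/w7m.png

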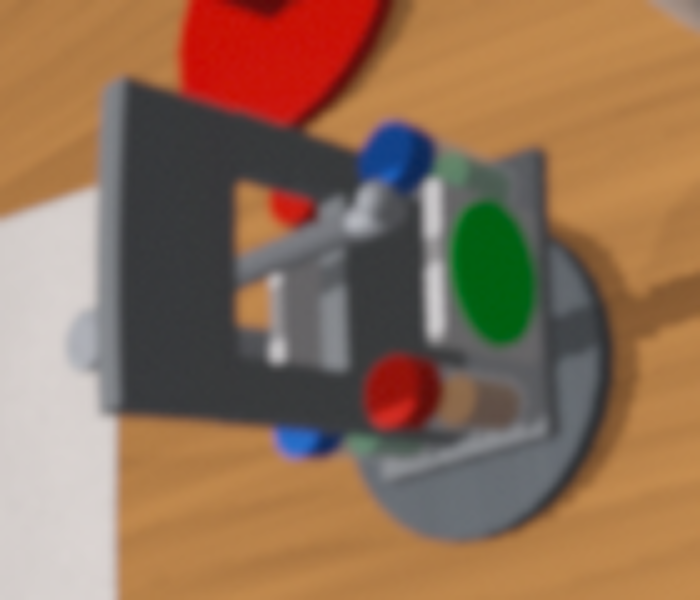

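```bash
python3 -m inch '[[0.4,-0.1,1.5,0],[0,0,2.4,0],[0,0,2.4,0],[0,0,2.4,0],[0,0,2.0,0],[0,0,1.2,0],[0,0,0.4,0],[0,0,0,0],[0,0,0,0]]'
python3 -c "
from h import *
shot('wrist','w8.png')"
```

```text
time_s: 12.12
tool_pos: [471.5, -121.2, 185.7]
eef_rot: [[0.996, -0.084, -0.0], [-0.084, -0.996, 0.0], [-0.0, -0.0, -1.0]]
ft_force: [0.2, 0.4, 0.7]
width: 35.0
```

View pics/w8.png

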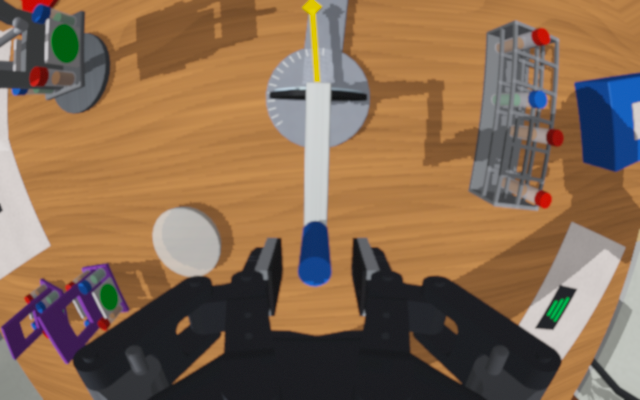

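The pin at (315,255) stands centred between the pads. Next I close on it.

```bash
python3 -m inch '[[-0.2,0,0,0],[0,0,0,0],[0,0,0,0],[0,0,0,0],[0,0,0,0]]' 255 40
```

```text
time_s: 12.58
tool_pos: [469.3, -121.3, 186.7]
eef_rot: [[0.996, -0.086, 0.001], [-0.086, -0.996, -0.0], [0.001, 0.0, -1.0]]
ft_force: [-1.5, 1.1, 6.2]
width: 13.8
```

```bash
python3 -m inch '[[0.034,0.784,0,-0.087],[0.034,0.784,0,-0.087],[0.034,0.784,0,-0.087],[0,0,0,0]]'
python3 -m inch '[[0.034,0.784,0,-0.087],[0.034,0.784,0,-0.087],[0.034,0.784,0,-0.087],[0,0,0,0]]'
python3 -m inch '[[0.034,0.784,0,-0.087],[0,0,0,0],[0,0,0,0]]'
python3 - <<'E'
from h import *
import pickle
c=calibration('wrist');s=manip.get_state();print(s['tool_pos'],s['eef_rot'][0])
im=shot('wrist','w9.png');pickle.dump(c,open('w9.pkl','wb'))
cv2.imwrite('pics/w9c.png',cv2.resize(im[0:250,200:430,::-1],None,fx=2.4,fy=2.4,interpolation=cv2.INTER_CUBIC))
E
```

```text
time_s: 12.92
tool_pos: [470.4, -145.7, 186.7]
eef_rot: [[0.984, 0.176, 0.001], [0.176, -0.984, -0.001], [0.001, 0.001, -1.0]]
ft_force: [-1.6, 1.9, 7.1]
width: 13.8
time_s: 13.25
tool_pos: [477.7, -168.0, 186.7]
eef_rot: [[0.905, 0.424, 0.001], [0.424, -0.905, -0.0], [0.001, 0.001, -1.0]]
ft_force: [-2.0, 1.0, 7.9]
width: 13.8
time_s: 13.5
tool_pos: [480.9, -174.1, 186.7]
eef_rot: [[0.867, 0.499, 0.0], [0.499, -0.867, 0.0], [0.001, 0.0, -1.0]]
ft_force: [-2.0, 2.0, 7.8]
width: 14.1
[ 480.88027081 -174.06567137  186.67537157] [8.66658968e-01 4.98900804e-01 4.69415996e-04]
```

View pics/w9.png

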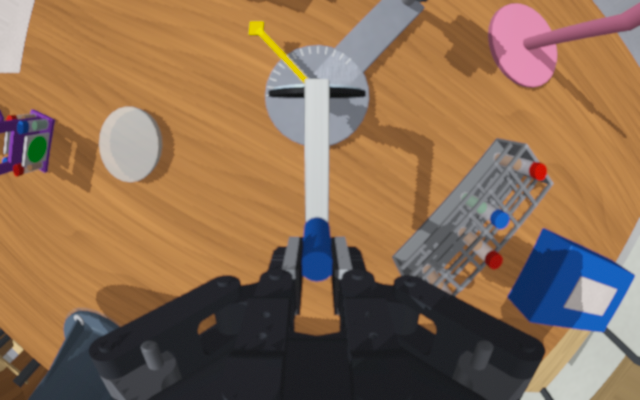

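View pics/w9c.png

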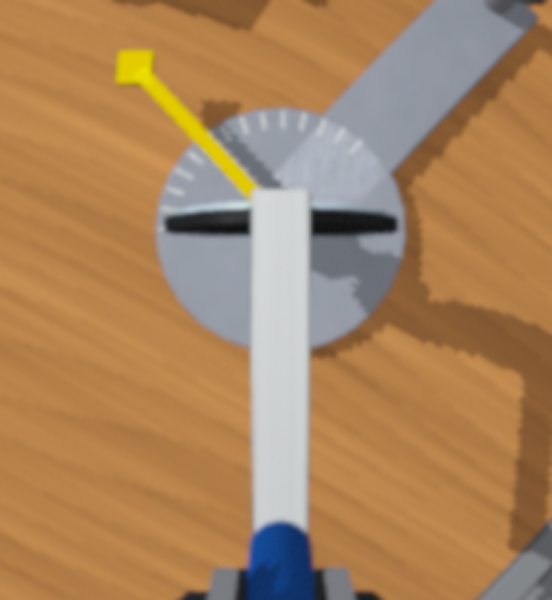

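The wrist view shows the mirror turned. The pointer runs from the lever at crop (252,190) to its diamond at (135,67). I measure its direction and compare it with the mark, also in the other views.

```bash
python3 - <<'E'
from h import *
import pickle
W=pickle.load(open('w9.pkl','rb'));S=calibration('scene');T=calibration('top')
v=lambda x,y:(200+x/2.4,y/2.4)
PW=lambda p,z:plane(W,*p,z,True)
ang=lambda d:np.degrees(np.arctan2(d[1],d[0])).round(2)
# yellow mask line fit
im=cv2.imread('pics/w9.png').astype(int);B,G,R=im[...,0],im[...,1],im[...,2]
m=(R>150)&(G>140)&(B<80);m[:, :200]=0;m[110:]=0
ys,xs=np.where(m);print(len(xs),xs.min(),xs.max(),ys.min(),ys.max())
P=np.array([PW((x,y),40)[:2] for x,y in zip(xs,ys)]);c=P.mean(0)
u,s_,vt=np.linalg.svd(P-c);d=vt[0]*np.sign(vt[0][1]);print('ptr fit',c.round(1),ang(d))
b=[PW(v(*p),12)[:2] for p in[(157,228),(406,228),(282,107),(190,150),(365,145),(190,312),(375,312),(230,342),(330,344)]]
A=np.c_[2*np.array(b),np.ones(len(b))];q=np.linalg.lstsq(A,(np.array(b)**2).sum(1),rcond=None)[0];print('vbase',q[:2].round(1),'r',np.sqrt(q[2]+q[0]**2+q[1]**2).round(1))
ax=q[:2];tip=PW(v(135,67),40);print('tip',tip.round(1),'ang from vbase',ang(tip[:2]-ax),'from prev axis',ang(tip[:2]-[558.5,-131.2]))
g1,g2=PW(v(165,222),115),PW(v(398,223),115);print('normal',ang(g1-g2)-90)
for M in([647,98.5],[647,97]):print('want',ang(np.array(M)-[558.5,-131.2]),ang(np.array(M)-ax), 'miss of fit line at mark mm', (np.cross(d,np.array(M)-c)).round(1))
a=shot('scene','s9.png')[120:300,230:440,::-1]
cv2.imwrite('pics/s9c.png',cv2.resize(a,None,fx=3.3,fy=3.3,interpolation=cv2.INTER_CUBIC))
a=shot('top','t9.png')[120:260,230:430,::-1]
cv2.imwrite('pics/t9c.png',cv2.resize(a,None,fx=4,fy=4,interpolation=cv2.INTER_CUBIC))
E
```

```text
692 217 305 20 80
ptr fit [580.2 -67.2] 70.96
vbase [ 557.8 -131.8] r 54.7
tip [587.8 -45.7  40. ] ang from vbase 70.78 from prev axis 71.07
normal 29.72
want 68.93 68.83 miss of fit line at mark mm -9.0
want 68.8 68.71 miss of fit line at mark mm -9.5<stdin>:17: DeprecationWarning: Arrays of 2-dimensional vectors are deprecated. Use arrays of 3-dimensional vectors instead. (deprecated in NumPy 2.0)
```

View pics/s9c.png

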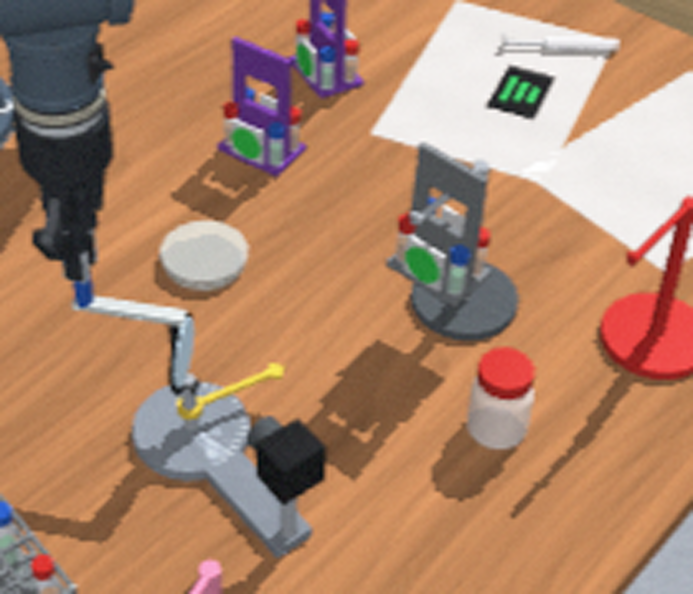

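View pics/t9c.png

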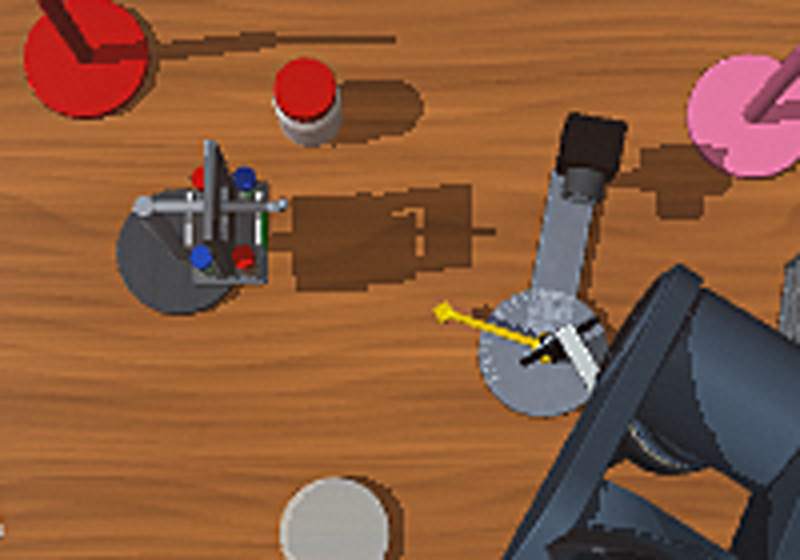

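```bash
python3 - <<'E'
from h import *
S=calibration('scene');T=calibration('top')
ang=lambda d:np.degrees(np.arctan2(d[1],d[0])).round(2)
t=lambda x,y:(230+x/4,120+y/4);s=lambda x,y:(230+x/3.3,120+y/3.3)
m=plane(T,*t(265,230),115);a=plane(T,*t(545,353),12);tip=plane(T,*t(443,312),40)
print('T mark',m.round(1),'axis',a.round(1),'tip',tip.round(1),'ptr',ang(tip-a),'want',ang(m-a))
mt=tri([ray(T,*t(265,230)),ray(S,*s(422,265))]);print('tri mark TS',mt.round(1))
ts=plane(S,*s(279,371),40);hub=plane(S,*s(190,407),40);print('S tip',ts.round(1),'hub',hub.round(1),ang(ts-hub),'from axis',ang(ts[:2]-[558.2,-131.5]))
im=cv2.imread('pics/s9.png').astype(int)
def fit(name,cal,roi):
    im=cv2.imread(name).astype(int);B,G,R=im[...,0],im[...,1],im[...,2];m=(R>150)&(G>130)&(B<90)
    k=np.zeros_like(m);x0,y0,x1,y1=roi;k[y0:y1,x0:x1]=1;ys,xs=np.where(m&k)
    P=np.array([plane(cal,x,y,40)[:2] for x,y in zip(xs,ys)]);c=P.mean(0);vt=np.linalg.svd(P-c)[2][0];vt*=np.sign(vt[1]);print(name,len(xs),c.round(1),ang(vt))
fit('pics/s9.png',S,(275,225,325,255));fit('pics/t9.png',T,(335,190,372,215))
# green mark centroid scene
im=cv2.imread('pics/s9.png').astype(int);B,G,R=im[...,0],im[...,1],im[...,2];g=(G>90)&(R<60)&(B<80);g[:, :340]=0;g[:,375:]=0;g[:190]=0;g[215:]=0
ys,xs=np.where(g);print('mark px',xs.mean(),ys.mean(),len(xs));p,d=ray(S,xs.mean(),ys.mean());print((p+d*(98-p[1])/d[1]).round(1))
E
```

```text
T mark [641.1  95.  115. ] axis [ 555.6 -133.8   12. ] tip [586.7 -47.   40. ] ptr 70.32 want 69.53
tri mark TS [644.1  97.4 110. ]
S tip [592.4 -43.8  40. ] hub [ 560.4 -131.2   40. ] 69.89 from axis 68.69
pics/s9.png 183 [562.6 -81.5] 34.21
pics/t9.png 64 [577.2 -77.8] 70.45
mark px 357.25 199.78125 64
[644.4  98.  112.8]
```

Pointer direction against wanted direction is 71.0° / 68.9° in the wrist view, 70.4° / 69.5° in the top view and 69.9° / 69.9° in the scene view. On average it is about 1° too far, and the disc spans ±4.6°. I trim back 1 mm at the pin.

```bash
python3 -m inch '[[0,-0.1,0,0.011],[0,0,0,0],[0,0,0,0],[0,0,0,0]]'
python3 - <<'E'
from h import *
c=calibration('wrist');im=shot('wrist','w10.png');W=c
ang=lambda d:np.degrees(np.arctan2(d[1],d[0])).round(2)
def fit(im,cal,roi,fish):
    im=im.astype(int);R,G,B=im[...,0],im[...,1],im[...,2];m=(R>150)&(G>130)&(B<90)
    k=np.zeros_like(m);x0,y0,x1,y1=roi;k[y0:y1,x0:x1]=1;ys,xs=np.where(m&k)
    P=np.array([plane(cal,x,y,40,fish)[:2] for x,y in zip(xs,ys)]);c=P.mean(0);vt=np.linalg.svd(P-c)[2][0];vt*=np.sign(vt[1]);print(len(xs),c.round(1),ang(vt), 'along line to mark', ang(np.array([646,98])-c))
fit(im,W,(200,0,310,85),True)
t=shot('top','t10.png');fit(t,calibration('top'),(335,190,372,215),False)
s=shot('scene','s10.png')
cv2.imwrite('pics/s10c.png',cv2.resize(s[120:300,230:440,::-1],None,fx=3.3,fy=3.3,interpolation=cv2.INTER_CUBIC))
st=manip.get_state();print(st['tool_pos'],st['ft_force'],st['width'],st['time_s'])
E
```

```text
time_s: 13.98
tool_pos: [480.2, -172.9, 186.7]
eef_rot: [[0.872, 0.489, 0.0], [0.489, -0.872, 0.0], [0.0, -0.0, -1.0]]
ft_force: [-1.9, 2.1, 6.6]
width: 14.2
4758 [572.  -41.7] 86.15 along line to mark 62.09
62 [578.6 -78.1] 69.19 along line to mark 69.05
[ 480.20262423 -172.90924721  186.69133256] [-1.67869767  1.98592928  7.04604541] 13.608424149901646 14.1333
```

View pics/s10c.png

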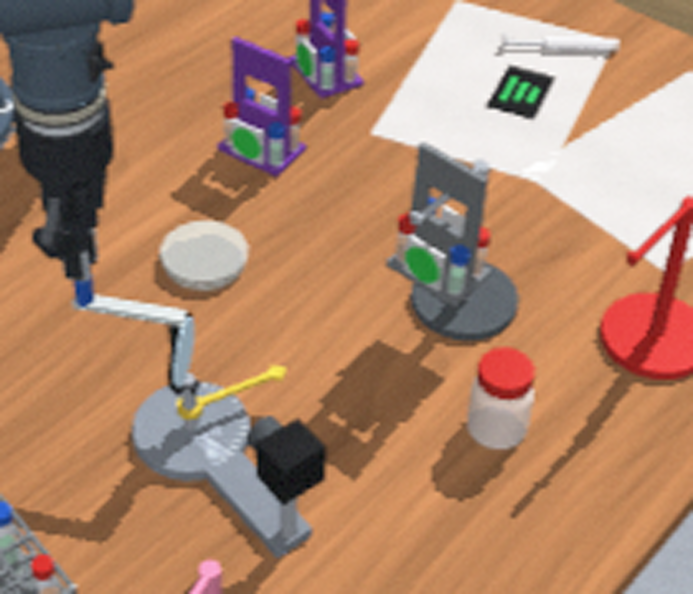

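View pics/w10.png

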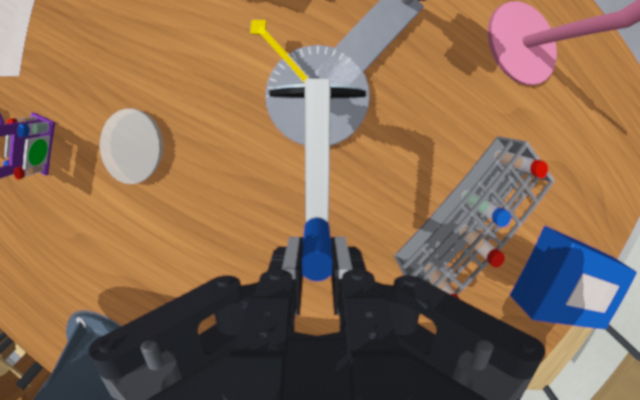

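```bash
python3 - <<'E'
from h import *
W=calibration('wrist')
im=cv2.imread('pics/w10.png').astype(int);B,G,R=im[...,0],im[...,1],im[...,2]
m=(R>150)&(G>140)&(B<80);m[:,:200]=0;m[110:]=0
ys,xs=np.where(m);P=np.array([plane(W,x,y,40,True)[:2] for x,y in zip(xs,ys)]);c=P.mean(0);d=np.linalg.svd(P-c)[2][0];d*=np.sign(d[1])
print(len(xs),np.degrees(np.arctan2(d[1],d[0])),'to mark',np.degrees(np.arctan2(98-c[1],646-c[0])),'miss mm',d[0]*(98-c[1])-d[1]*(646-c[0]))
print(order.sign_off())
E
```

```text
687 69.05940681080497 to mark 68.96833537581007 miss mm -0.2825311485096904
the job is handed in; nothing more can be done
None
```

The job is done and handed in at about 14 s of the 58 s.

- **Carrier:** I gripped the grey carrier by its handle band, turned it about 24° and put its slot over the grey hook's rod. I lowered it until the wrist force showed it resting on the rod, then let go. The later pictures show it hanging with the green mark facing away from the post.
- **Mirror:** I gripped the blue pin and swung it about 35° along its arc. I then trimmed it back 1 mm, and the fingers still hold it.
- **Last checks:** The wrist view puts the pointer at 69.1°, with the mark at 69.0°, a miss of about 0.3 mm at the mark. The top view puts the pointer at 69.2° and the mark at 69.05°. Before the trim, wrist, top and scene disagreed by up to 2°. The trim averaged them, and the mark spans about ±4.6° as seen from the mirror. The scene view was not re-measured after the trim; a rough scene reading before it had shown the pointer already on the mark.
- **Failed check:** One wrist fit gave a meaningless 86° because its colour mask picked up the wood. I repeated it with a stricter mask.
- **Left in place:** In the last pictures, the jar, dish and tube rack look unmoved. The glass and the pointer were not touched. The wrist forces I read stayed under 9 N.

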